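# Dispense a guest soap ball with a lever-lidded dispenser

## Robot

A 7-joint arm with a two-finger parallel gripper is mounted at the origin on the work surface. World frame = base frame: x ahead of the robot, y to its left, z up, the work surface at z = 0. Lengths are in mm, angles in rad, forces in N, time in s.
With the tool pointing down it reaches from about 425 to 825 mm from the base axis. Payload 3.6 kg.
Tool frame: the origin (TCP) lies midway between the tips of the shut fingers; the grasp point (between the pads) lies 19 mm behind it; z points along the fingers, y is the direction in which the jaws open and shut (so a half turn about z gives the same grasp; the last joint's range is limited). The gripper opens to 93 mm and grips with 3 to 60 N. Pads are 15 mm wide; open, the fingers measure 128 mm over their backs; the gripper's body (75 mm by 188 mm) begins 65 mm behind the grasp point.
Start: joints at [1.087, 0.615, -0.013, 1.423, 0.008, 1.103, -0.04], TCP at [286.707, -583.319, 218.64] pointing down, gripper open.
Joint ranges: [-3.12, 3.12], [-0.3, 2.06], [-1.34, 1.32], [0.26, 2.42], [-1.36, 4.5], [0.01, 1.98], [-2.84, 2.84]. Speed limits (rad/s): [2.79, 2.79, 3.14, 3.14, 3.14, 3.14, 3.14].

## Interface

Orientations are given as [roll, pitch, yaw] about the fixed x, y, z axes, in that order (R = Rz(yaw) Ry(pitch) Rx(roll)).
In Python, from workcell import robot gives the robot as it stands.
- The arm moves only by the tool apply_moves, never from a script. Its argument "moves" is one flat list of numbers, 6 for each row, row after row: the shift along the tool's x, y, z in mm, then the turn, a rotation vector about the tool's x, y, z in rad. A call has 1 to 12 rows; each row is the pose to reach, as a shift and turn from the pose commanded when the call began, along the tool's axes at that moment; what a row does not reach only later rows make up. A row lasts 1/10 s, in which the tool goes at most 50 mm and 8.59 degrees, less where a joint would pass 70% of its speed; a pose out of reach is approached as far as the arm can. A call with a gripper value outside its range is refused whole. "grip" is the opening, from 0 (shut) to 1 (fully open), set as the call begins (left out, the last holds). The fingers move at their own pace and stop on an object; "newtons" is the grip in N (left out, the last holds). Time passes only in rows, so rows that repeat a pose let the fingers close. It gives the time, the measured TCP pose, the force and the opening at its end, in the units of the state.
- robot.state(): the state, without advancing time (a new reading comes with each control period).
- robot.get_image(name): name is "scene" or "top" or "wrist"; returns a dict with "pixels" (480x640x3 uint8, red, green, blue), "z_map" (480x640 float32, mm along the optical axis (not along the pixel's ray), 0 where there is no reading), "camera_matrix" (3x3 intrinsics, pixels), "D" ([k1, k2, p1, p2, k3] as OpenCV has them; the pictures are not rectified), "camera_from_world" (4x4, takes a point from world to camera coordinates); the wrist camera has in their place "tool_from_camera" (4x4, takes a point from camera to tool coordinates, whose origin is the TCP and whose axes are the flange's). Camera axes: x right, y up, looking along -z (the intrinsics and any distortion apply to the point x, -y, -z); pixel columns grow to the right and rows downward; lengths in mm; the calibration is good to about 2 mm. A picture is of the moment at which its call begins: read the wrist's pose just before it.
- robot.close_job(): hands the job in, once; it reports no verdict.
The state is a dict: "time_s": time; "q": joint angles; "joint_vel": joint speeds; "tau": joint torques, N m; "ee_pos": TCP position; "tcp_rot": TCP orientation; "contact_force": force on the tool from outside, world axes, zero at the start; "moment": the same for the moment, N m; "opening": opening from 0.0 (shut) to 1.0 (fully open).
Only numpy, scipy, OpenCV 4.12 (cv2) and the standard library are available. Lean on these libraries where they do the work, as an engineer would, in place of code of your own. Each camera call takes 0.05 s, during which the arm holds its last target. There are 200 camera calls.

## Task

Slide the brass saucer across the counter, without lifting it, until it stands centred below the spout of the white soap dispenser and close up to its foot. Then press the dispenser's lever right down so that the linked lid opens and the soap ball rolls out into the saucer, and ease the lever back up slowly so that the lid closes fully without slamming. Work the lid only by its lever, do not touch the soap, and leave the other things on the counter where they are.

Things in the scene. Friction and masses are not known exactly. Their poses are not given: they have to be found in the camera images.
- dispenser: White ceramic soap dispenser fixed to the counter, 60 wide (its x) x 110 long (its y) x 96 mm high with the lid shut. Origin at the centre of its foot on the counter; z up. The spout sticks out of the end wall at +y (wall face at y = +55 mm, foot plate edge at +61 mm, tip of the spout's lip at about y = +76 mm; the lip's underside is 35 mm above the counter). The lever sticks out at -y. It stands turned by up to 0.4 rad, differently each time.
- saucer_place (a point): Point on the counter below the spout, 114 mm from the dispenser's origin along its +y: the saucer's centre belongs here. Same axes as the dispenser.
- lever_pad (a point): Middle of the top face of the lever's flat steel press pad (36 mm along the dispenser's x, 34 mm the other way, 6 mm thick). Its centre is 140 mm from the dispenser's origin along -y and about 64 mm above the counter at rest; it moves with the lever, sinking 26 mm at full press (lever pivot 66 mm from the origin along -y, 48 mm above the counter, axis along the dispenser's x; the pad slopes 0.18 rad up outwards at rest and 0.18 rad down outwards when fully pressed).
- lever (a joint): Lever angle, rad: 0 at rest, 0.36 fully pressed (hard stop). A spring and the lid's weight push it back up: about 3 to 5 N at the pad, more only against the stop.
- lid (a joint): Lid angle, rad: 0 shut, 0.77 fully open; it is linked to the lever and always turns 2.14 times the lever's angle. The soap can pass from about 0.35 rad. When the lever is let go it slams; pad speeds below about 40 mm/s on the way up are gentle.
- lid_edge (a point): Middle of the free edge of the clear plastic lid (top plate 62 x 116 x 4 mm with a 43 mm apron that closes the spout). The lid hinges at the lever end of the dispenser, 92 mm above the counter, reaches along the dispenser's +y, and this edge swings up to about 175 mm above the counter. Not to be touched.
- saucer: Loose round brass soap saucer, 0.22 kg, 110 mm across the rim, 88 mm across the foot, 26 mm high, walls 3 mm, floor 5 mm thick. Origin at the centre of its underside, z up. It stands on the counter to the left (+y) of the dispenser and is pushed easily (1 to 3 N).
- soap_center (a point): Centre of the white soap ball, 34 mm across, 25 g, that waits in the dispenser behind the lid's apron and rolls out when the lid opens.
- varnish: Nail varnish bottle, 34 mm across, 68 mm tall with its black cap. Origin under its centre. Bystander.
- buffer: Wooden nail buffer block, 30 x 75 x 25 mm high. Origin under its centre. Bystander.
- ring_cone: White ceramic ring cone, foot 56 mm across, 77 mm tall. Origin under its centre. Bystander.
- pusher: Steel cuticle pusher, a rod 130 mm long and 8 mm thick lying on the counter along its own x. Bystander.
- tumbler: Glass tumbler, 68 mm across, 95 mm tall. Origin under its centre. Bystander.
- cream_jar: Ceramic cream jar, 60 mm across, 50 mm tall. Origin under its centre. Bystander.
- soap: The same soap ball; its origin lies on its surface and turns with it. Not to be touched.
Things that resemble listed ones, but are neither listed nor needed, are in the scene too. What is meant by the saucer is not blue, and is the smaller of those in its own colour.

How it is judged:
By the outcome, as a careful person would: the job done as asked, in the order asked, and still so for the second after the job is handed in, with the robot touching nothing.
It also fails if it takes over 64 s, if anything falls off the work surface, if the arm or the gripper's body presses on something with over 40 N, if the wrist force passes 120 N, or if a joint passes its speed limit or range.

## Working session

There is one attempt and no reset: what is moved stays moved. The work goes in short steps, Python scripts to look and compute and a tool call to move; the robot and the scene stay as the last step left them, time stands still between calls to the robot, and variables do not carry over. Pictures are saved under pics/ and viewed, about 8 in all and at most 12, crops included, and the job is handed in when it is done.

Besides the shell and the picture viewer there is one more tool, called in YAML: its name, and indented under it one key for each argument. apply_moves: Moves the arm, as the interface text tells. Its arguments: {"type":"object","properties":{"moves":{"type":"array"},"grip":{"type":"number"},"newtons":{"type":"number"}},"required":["moves"]}

```bash
mkdir -p pics; cat > h.py <<'E'
import numpy as np, cv2
from workcell import robot
def shot(n):
    s=robot.state(); im=robot.get_image(n); return s,im
def world(im,s=None):
    """per-pixel world points HxWx3"""
    z=im["z_map"]; K=np.array(im["camera_matrix"],float); D=np.array(im["D"],float)
    v,u=np.mgrid[0:480,0:640]
    p=cv2.undistortPoints(np.stack([u,v],-1).reshape(-1,1,2).astype(float),K,D).reshape(480,640,2)
    c=np.stack([p[...,0]*z,-p[...,1]*z,-z,np.ones_like(z)],-1)
    T=np.linalg.inv(np.array(im["camera_from_world"]))
    w=(c@T.T)[...,:3]; w[z<=0]=np.nan; return w
E
python3 - <<'E'
from h import *
for n in("top","scene"):
    s,im=shot(n); w=world(im)
    cv2.imwrite(f"pics/{n}0.png",im["pixels"][...,::-1]); np.savez(f"{n}0.npz",w=w,p=im["pixels"])
    print(n,np.linalg.inv(im["camera_from_world"])[:3,3],[np.round(w[r,c]) for r,c in((240,320),(400,320),(240,500))])
print(s)
E
```

```text
top [ 439.28018785   82.2165219  1135.7182086 ] [array([539.,  63.,   8.]), array([169.,  54.,   1.]), array([ 551., -368.,   -4.])]
scene [1075.10003263  636.56923592  610.23748683] [array([473.,  45.,  25.]), array([763., 333.,   2.]), array([140., 323.,   0.])]
{'time_s': 0.05, 'q': array([ 1.08754296,  0.61589109, -0.0126327 ,  1.42488407,  0.00810815,
        1.10341565, -0.04039563]), 'joint_vel': array([-7.03106757e-04, -1.09493657e-03,  7.34780016e-04, -3.44453289e-03,
       -1.20960323e-04, -2.17517334e-05, -1.76523345e-04]), 'tau': array([ 7.66304038e-04, -4.60475779e+01,  2.10129339e-01, -1.66450936e+01,
       -6.13258872e-02,  1.67197787e-02,  8.46625289e-05]), 'ee_pos': array([ 286.33762306, -582.6487189 ,  217.5043155 ]), 'tcp_rot': array([-3.13904495e+00,  3.45299030e-05,  4.56841219e-01]), 'contact_force': array([ 0.09368348, -0.22665188,  0.07926528]), 'moment': array([ 0.01371406,  0.04470024, -0.03689439]), 'opening': 1.00043697601726}
```

View pics/top0.png

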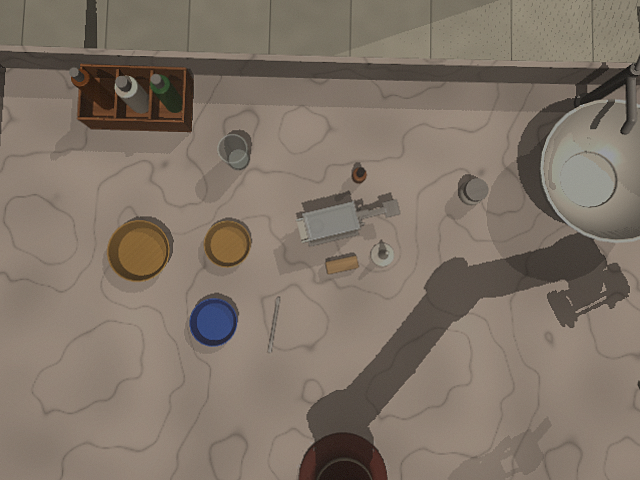

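View pics/scene0.png

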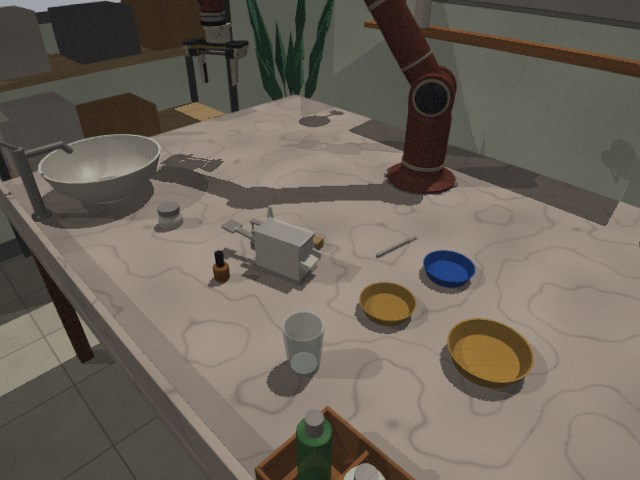

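Brass-coloured or saucer-like items in the top view are the large brass dish (139,250), the small brass dish (227,243) and the blue dish (213,321). The small brass one fits: it isn't blue and it's the smaller of the two brass ones. The dispenser is at (330,220), with its lever pad at (388,206) and spout at (303,230). I'll measure these and confirm in an enlarged crop.

```bash
python3 - <<'E'
from h import *
d=np.load("top0.npz");w=d["w"];p=d["p"]
def box(r0,r1,c0,c1,z0,z1):
    W=w[r0:r1,c0:c1].reshape(-1,3);return W[(W[:,2]>z0)&(W[:,2]<z1)]
for n,b in(("small",(210,275,195,260)),("large",(210,290,100,180))):
    W=box(*b,17,35); c,r=cv2.minEnclosingCircle(W[:,:2].astype(np.float32));print(n,c,2*r,W[:,2].max())
for n,b in(("lid",(185,250,290,365,85,105)),("pad",(185,225,372,405,50,85)),("lever",(185,225,360,405,40,85)),("spout",(205,250,285,312,25,60))):
    W=box(*b);print(n,len(W),cv2.minAreaRect(W[:,:2].astype(np.float32)),W.mean(0),W[:,2].min(),W[:,2].max())
for n,b in(("varn",(160,190,345,372,12,90)),("buffer",(250,280,320,362,12,40)),("cone",(235,275,366,398,8,90)),("tumbler",(130,175,212,255,15,120)),("pusher",(290,360,262,285,4,15))):
    W=box(*b);print(n,np.round(W.min(0)),np.round(W.max(0)))
W=w[100:420,60:450].reshape(-1,3);W=W[abs(W[:,2])<12];print("counter z",np.median(W[:,2]))
# other view
d2=np.load("scene0.npz");w=d2["w"]
W=box(280,330,355,420,17,35);print("small scene",cv2.minEnclosingCircle(W[:,:2].astype(np.float32)),W[:,2].max())
W=box(210,250,250,318,85,105);print("lid scene",len(W),cv2.minAreaRect(W[:,:2].astype(np.float32)),W.mean(0))
W=box(215,240,215,245,50,85);print("pad scene",len(W),W.mean(0))
cv2.imwrite("pics/crop.png",cv2.resize(p[150:290,190:410,::-1],None,fx=3.6,fy=3.6,interpolation=cv2.INTER_CUBIC))
E
```

```text
small (524.8670043945312, 279.8769226074219) 109.40673065185547 31.240397446311817
large (502.1644592285156, 480.18719482421875) 144.20553588867188 34.97802371509715
lid 1568 ((578.79736328125, 33.9376106262207), (65.3451156616211, 135.52491760253906), 14.840609550476074) [576.00894538  39.97343768  96.00848577] 88.87417943124547 102.89066187863409
pad 331 ((608.9521484375, -81.99368286132812), (35.946327209472656, 63.35132598876953), 15.235803604125977) [610.19710778 -88.05496062  62.96314909] 50.15720419046988 71.56346027958193
lever 396 ((603.618408203125, -67.32472229003906), (39.37477493286133, 94.72559356689453), 14.569010734558105) [607.02988594 -79.74066645  61.56329552] 48.9850057988217 71.56346027958193
spout 173 ((557.6069946289062, 103.04267883300781), (57.759300231933594, 22.126270294189453), 16.72115707397461) [558.34371254 105.86106514  43.69236398] 30.986557143061418 59.45507016920487
varn [679. -39.  12.] [711.  -7.  75.]
buffer [461. -24.  15.] [505.  50.  32.]
cone [ 483. -110.    8.] [535. -58.  78.]
tumbler [697. 231.  15.] [763. 298. 100.]
pusher [260. 144.   4.] [414. 193.  15.]
counter z 0.19165322224603187
small scene ((526.1927490234375, 276.85223388671875), 55.46730041503906) 29.607160191537673
lid scene 1220 ((580.1333618164062, 29.648727416992188), (66.9092788696289, 144.36659240722656), 14.2276029586792) [581.92761183  42.25915318  95.33153127]
pad scene 224 [613.79115146 -88.22027308  63.13661655]
```

View pics/crop.png

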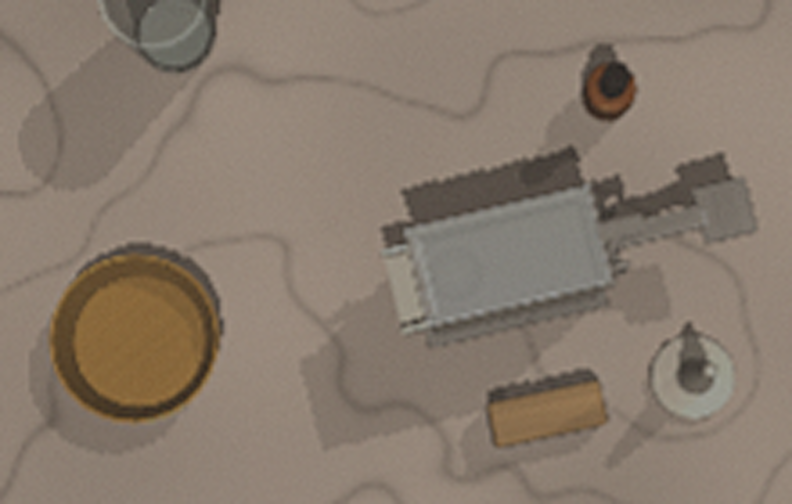

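The crop confirms it: small brass saucer at crop (135,337), dispenser body (510,255) with its spout facing the saucer, lever pad (728,208). Next I refine the dispenser pose.

```bash
cat >> h.py <<'E'
from scipy.spatial.transform import Rotation as Ro
def delta(pos,yaw,cur=None):
    s=cur or robot.state(); R=Ro.from_euler('xyz',s["tcp_rot"])
    d=R.inv().apply(np.array(pos)-s["ee_pos"]); r=(R.inv()*Ro.from_euler('xyz',[np.pi,0,yaw])).as_rotvec()
    print("shift",np.round(d,1),"turn",np.round(r,3)); return d,r
E
python3 - <<'E'
from h import *
from scipy.optimize import minimize
for n,lb,pb in(("top",(185,250,290,365),(185,225,370,405)),("scene",(205,262,245,320),(212,242,215,250))):
    d=np.load(n+"0.npz");w=d["w"]
    g=lambda b,z0,z1:(lambda W:W[(W[:,2]>z0)&(W[:,2]<z1)])(w[b[0]:b[1],b[2]:b[3]].reshape(-1,3))
    L=g(lb,91,101);P=g(pb,56,75)
    best=None
    for th in np.arange(.1,.42,.004):
        R=np.array([[np.cos(th),np.sin(th)],[-np.sin(th),np.cos(th)]]);q=L[:,:2]@R.T
        lo,hi=np.percentile(q,1,0),np.percentile(q,99,0);a=(hi-lo)[0]
        if best is None or a<best[0]:best=(a,th,lo,hi,R)
    a,th,lo,hi,R=best;print(n,"theta",th,"lid size",hi-lo,"centre world",R.T@((lo+hi)/2))
    q=P[:,:2]@R.T;l,h=np.percentile(q,2,0),np.percentile(q,98,0);print(" pad size",h-l,"centre",R.T@((l+h)/2),"median",np.median(P,0))
    yp=np.array([-np.sin(th),np.cos(th)]);print(" origin from pad",np.median(P,0)[:2]+140*yp)
E
```

```text
top theta 0.2600000000000001 lid size [ 60.68234905 128.1388637 ] centre world [577.07768612  36.16249133]
 pad size [33.95417218 62.3303424 ] centre [608.40683016 -81.15531352] median [608.52877463 -90.51669141  63.15952696]
 origin from pad [572.53749736  44.77790553]
scene theta 0.27600000000000013 lid size [ 62.32973474 137.79512191] centre world [579.7612947   31.93747224]
 pad size [34.8121673  62.07752504] centre [609.66490959 -79.82405576] median [611.26536273 -87.2761271   62.98858993]
 origin from pad [573.11407106  47.42531663]
```

```bash
python3 -c "
from h import *
delta([520,-100,230],1.734)"
```

```text
shift [ 422.6 -330.2  -11.7] turn [-2.000e-03 -1.000e-03 -1.277e+00]
```

apply_moves:
  moves: [423, -330, -12, 0, 0, -1.277, 423, -330, -12, 0, 0, -1.277, 423, -330, -12, 0, 0, -1.277, 423, -330, -12, 0, 0, -1.277, 423, -330, -12, 0, 0, -1.277, 423, -330, -12, 0, 0, -1.277, 423, -330, -12, 0, 0, -1.277, 423, -330, -12, 0, 0, -1.277, 423, -330, -12, 0, 0, -1.277, 423, -330, -12, 0, 0, -1.277, 423, -330, -12, 0, 0, -1.277, 423, -330, -12, 0, 0, -1.277]
  grip: 0.645

```text
time_s: 1.3
ee_pos: [522.8, -93.1, 230.9]
tcp_rot: [3.139, -0.004, 1.745]
contact_force: [-0.5, -1.0, -0.3]
opening: 0.645
```

```bash
python3 -c "
from h import *
s=robot.state();print(s['ee_pos'],s['tcp_rot'],s['q'])
delta([511.5,362.7,140],1.734)"
```

```text
[522.75734768 -93.05193128 230.90153401] [ 3.13881961 -0.00428051  1.74528043] [ 0.42865864  0.4446917  -0.42734229  1.74299125  0.20812103  0.99756076
  0.09936976]
shift [450.4  67.8  93. ] turn [ 0.003 -0.004  0.011]
```

apply_moves:
  moves: [450, 68, 93, 0, 0, 0.011, 450, 68, 93, 0, 0, 0.011, 450, 68, 93, 0, 0, 0.011, 450, 68, 93, 0, 0, 0.011, 450, 68, 93, 0, 0, 0.011, 450, 68, 93, 0, 0, 0.011, 450, 68, 93, 0, 0, 0.011, 450, 68, 93, 0, 0, 0.011, 450, 68, 93, 0, 0, 0.011, 450, 68, 93, 0, 0, 0.011, 450, 68, 93, 0, 0, 0.011, 450, 68, 93, 0, 0, 0.011]

```text
time_s: 2.5
ee_pos: [515.7, 351.7, 137.3]
tcp_rot: [-3.141, 0.003, 1.721]
contact_force: [-0.6, -1.4, 0.1]
opening: 0.646
```

```bash
python3 -c "
from h import *
s=robot.state();print(s['ee_pos'],s['tcp_rot'],s['contact_force'],abs(s['joint_vel']).max())
delta([511.5,362.7,10],1.734)
s,im=shot('wrist');print(im['tool_from_camera']);cv2.imwrite('pics/w1.png',im['pixels'][...,::-1])
im['camera_from_world']=np.linalg.inv(np.vstack([np.c_[Ro.from_euler('xyz',s['tcp_rot']).as_matrix(),s['ee_pos']],[0,0,0,1]])@np.array(im['tool_from_camera']))
w=world(im);np.savez('w1.npz',w=w,p=im['pixels'])
for r in(60,150,240,330,420):print([np.round(w[r,c]).tolist() for c in(60,200,320,440,580)])
"
```

```text
[515.69573825 351.73768042 137.25320086] [-3.14111763e+00  2.99084625e-03  1.72056590e+00] [-0.57943559 -1.39335814  0.1053681 ] 0.027628759966544545
shift [ 11.8  -2.5 127.2] turn [-0.     0.003 -0.013]
[[-3.72319934e-04  9.69423497e-01  2.45393450e-01  6.81721355e+01]
 [ 9.99999884e-01  4.35999071e-04 -2.05171951e-04  1.17310034e+00]
 [-3.05889827e-04  2.45393345e-01 -9.69423547e-01 -1.66275138e+02]
 [ 0.00000000e+00  0.00000000e+00  0.00000000e+00  1.00000000e+00]]
[[273.0, 462.0, -1.0], [394.0, 475.0, 0.0], [491.0, 487.0, 6.0], [587.0, 504.0, -0.0], [704.0, 526.0, 1.0]]
[[274.0, 387.0, 0.0], [399.0, 403.0, -0.0], [501.0, 418.0, 23.0], [602.0, 434.0, -0.0], [726.0, 454.0, 1.0]]
[[271.0, 303.0, 1.0], [405.0, 324.0, 2.0], [512.0, 339.0, -1.0], [620.0, 356.0, -0.0], [752.0, 376.0, 1.0]]
[[461.0, 380.0, 246.0], [485.0, 378.0, 236.0], [511.0, 383.0, 237.0], [536.0, 387.0, 238.0], [560.0, 394.0, 246.0]]
[[468.0, 370.0, 257.0], [492.0, 373.0, 256.0], [512.0, 376.0, 255.0], [532.0, 378.0, 255.0], [556.0, 382.0, 256.0]]
```

View pics/w1.png

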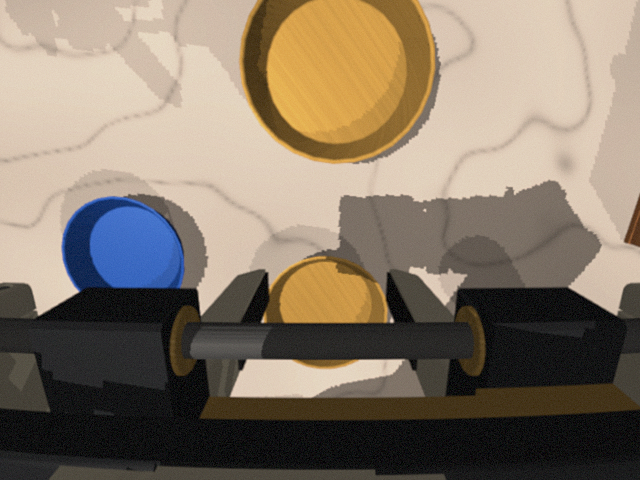

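Wrist picture: the small brass saucer is at (325,312) between the fingers, the large brass dish at (338,65) behind it and the blue dish at (125,250) to the left. The far rim is clear of the finger line.

```bash
python3 -c "
from h import *
w=np.load('w1.npz')['w'];W=w[245:330,255:400].reshape(-1,3);W=W[(W[:,2]>20)&(W[:,2]<32)&(W[:,1]<345)]
from scipy.optimize import least_squares
f=least_squares(lambda c:np.hypot(W[:,0]-c[0],W[:,1]-c[1])-54,[525,279],loss='soft_l1')
print(len(W),W.min(0),W.max(0),f.x)
s=robot.state();print(s['ee_pos'])
delta([511.5,364,12],1.734)
"
```

```text
954 [472.7544679  263.65322422  20.00051001] [579.70624945 334.17371247  28.19076076] [525.81877567 277.81341208]
[516.19059512 351.02558113 137.58930712]
shift [ 13.9  -2.7 125.5] turn [ 0.     0.003 -0.015]
```

apply_moves:
  moves: [14, -3, 0, 0, 0, -0.015, 14, -3, 30, 0, 0, -0.015, 14, -3, 60, 0, 0, -0.015, 14, -3, 90, 0, 0, -0.015, 14, -3, 110, 0, 0, -0.015, 14, -3, 120, 0, 0, -0.015, 14, -3, 125, 0, 0, -0.015, 14, -3, 125, 0, 0, -0.015, 14, -3, 125, 0, 0, -0.015]

```text
time_s: 3.45
ee_pos: [510.5, 368.5, 14.0]
tcp_rot: [3.14, -0.001, 1.738]
contact_force: [0.2, 0.4, 0.5]
opening: 0.65
```

```bash
python3 -c "
from h import *
s=robot.state();print(s['ee_pos'],s['tcp_rot'],s['contact_force'])
d=np.array([.163,-.987]);c=np.array([525.7,278.]);
e=np.array([546.5,151.1])
print('start tcp rel: along',(s['ee_pos'][:2]-c)@d,'lat',np.cross(d,s['ee_pos'][:2]-c))
print('end'); delta([*(e-d*54),12],1.734); delta([*(e-d*54-d*25),12],1.734)
"
```

```text
[510.50147398 368.48395922  13.96255   ] [ 3.13952681e+00 -1.28343999e-03  1.73755641e+00] [0.17126214 0.37401942 0.54611953]
start tcp rel: along -91.78502749256906 lat -0.2520598275525998
end
shift [-166.3   -0.4    1.7] turn [ 0.002 -0.001  0.004]
shift [-141.3   -0.3    1.8] turn [ 0.002 -0.001  0.004]<string>:6: DeprecationWarning: Arrays of 2-dimensional vectors are deprecated. Use arrays of 3-dimensional vectors instead. (deprecated in NumPy 2.0)
```

apply_moves:
  moves: [-10, 0, 1, 0, 0, 0, -20, 0, 1, 0, 0, 0, -27, 0, 1, 0, 0, 0, -31, 0, 1, 0, 0, 0, -35, 0, 1, 0, 0, 0, -39, 0, 1, 0, 0, 0, -43, 0, 1, 0, 0, 0, -48, 0, 1, 0, 0, 0, -53, 0, 1, 0, 0, 0, -58, 0, 1, 0, 0, 0, -63, 0, 1, 0, 0, 0, -68, 0, 1, 0, 0, 0]

```text
time_s: 4.65
ee_pos: [521.1, 300.5, 11.8]
tcp_rot: [3.141, -0.0, 1.738]
contact_force: [-0.5, 1.1, -0.4]
opening: 0.642
```

apply_moves:
  moves: [-5, 0, 0, 0, 0, 0, -10, 0, 0, 0, 0, 0, -15, 0, 0, 0, 0, 0, -20, 0, 0, 0, 0, 0, -25, 0, 0, 0, 0, 0, -30, 0, 0, 0, 0, 0, -35, 0, 0, 0, 0, 0, -40, 0, 0, 0, 0, 0, -45, 0, 0, 0, 0, 0, -50, 0, 0, 0, 0, 0, -55, 0, 0, 0, 0, 0, -60, 0, 0, 0, 0, 0]

```text
time_s: 5.85
ee_pos: [531.1, 241.3, 11.7]
tcp_rot: [3.142, -0.0, 1.738]
contact_force: [-0.4, 2.6, 0.5]
opening: 0.643
```

apply_moves:
  moves: [-4, 0, 0, 0, 0, 0, -7, 0, 0, 0, 0, 0, -10, 0, 0, 0, 0, 0, -12, 0, 0, 0, 0, 0, -13, 0, 0, 0, 0, 0, -13, 0, 0, 0, 0, 0, -13, 0, 0, 0, 0, 0]

```text
time_s: 6.55
ee_pos: [533.1, 228.6, 11.6]
tcp_rot: [-3.141, 0.0, 1.738]
contact_force: [-1.4, 1.5, 0.1]
opening: 0.645
```

```bash
cat >> h.py <<'E'
from scipy.optimize import least_squares
TH=.262;O=np.array([576,41.]);E=np.array([546.5,151.1])
def saucer(im,w,s):
    hsv=cv2.cvtColor(im["pixels"],cv2.COLOR_RGB2HSV)
    m=(hsv[...,0]>10)&(hsv[...,0]<28)&(hsv[...,1]>110)&(w[...,2]>21)&(w[...,2]<33)&(np.hypot(w[...,0]-535,w[...,1]-175)<90)
    W=w[m];c0=W.mean(0)[:2]
    f=least_squares(lambda c:np.hypot(W[:,0]-c[0],W[:,1]-c[1])-53.5,c0,loss='soft_l1')
    e=f.x-E;print("saucer",len(W),f.x,"err along x',y'",e@[np.cos(TH),np.sin(TH)],e@[-np.sin(TH),np.cos(TH)])
E
python3 -c "
from h import *
s=robot.state();print(s['ee_pos'],s['tcp_rot'],s['contact_force'])
for n in('top','scene'):
    s,im=shot(n);saucer(im,world(im),s);cv2.imwrite(f'pics/{n}2.png',im['pixels'][...,::-1])
a=cv2.resize(cv2.imread('pics/top2.png')[150:300,200:420],None,fx=1.8,fy=1.8);b=cv2.imread('pics/scene2.png')[190:390,170:450]
h=max(a.shape[0],b.shape[0]);P=lambda i:cv2.copyMakeBorder(i,0,h-i.shape[0],0,0,0)
cv2.imwrite('pics/c2.png',np.hstack([P(a),P(b)]))
delta([*(E-np.array([.163,-.987])*54),12],1.734)
"
```

```text
[533.14893093 228.6378581   11.63671046] [-3.14138372e+00  3.81855793e-04  1.73788661e+00] [-1.36822182  1.47119936  0.14900519]
saucer 118 [539.6222573  178.83040069] err along x',y' 0.5394971234812592 28.565493340954067
saucer 134 [541.9323834  177.44539307] err along x',y' 2.4120528657108475 26.62939838517915
shift [-24.7   0.4  -0.3] turn [-0.     0.     0.004]
```

View pics/c2.png

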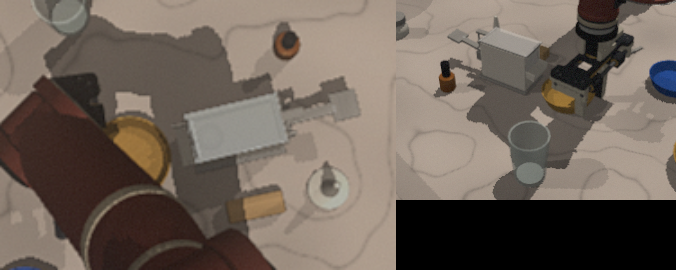

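The saucer (left part at (140,150), right part at (565,95)) is centred against the fingers and lined up with the spout, with about 26 mm to go. I'll push 23 mm, back off and measure it unobstructed.

apply_moves:
  moves: [-4, 0, 0, 0, 0, 0, -8, 0, 0, 0, 0, 0, -12, 0, 0, 0, 0, 0, -16, 0, 0, 0, 0, 0, -19, 0, 0, 0, 0, 0, -21, 0, 0, 0, 0, 0, -22, 0, 0, 0, 0, 0, -23, 0, 0, 0, 0, 0, -23, 0, 0, 0, 0, 0, -23, 0, 0, 0, 0, 0, -23, 0, 0, 0, 0, 0]

```text
time_s: 7.75
ee_pos: [537.0, 206.1, 11.7]
tcp_rot: [-3.142, 0.0, 1.738]
contact_force: [-0.6, 1.3, 0.0]
opening: 0.641
```

apply_moves:
  moves: [10, 0, 0, 0, 0, 0, 30, 0, 0, 0, 0, 0, 60, 0, 0, 0, 0, 0, 90, 0, 0, 0, 0, 0, 110, 0, 0, 0, 0, 0, 120, 0, -30, 0, 0, 0, 120, 0, -70, 0, 0, 0, 120, 0, -110, 0, 0, 0, 120, 0, -120, 0, 0, 0, 120, 0, -120, 0, 0, 0, 120, 0, -120, 0, 0, 0]

```text
time_s: 8.85
ee_pos: [516.2, 323.6, 130.3]
tcp_rot: [-3.139, 0.002, 1.738]
contact_force: [0.3, 0.4, -1.1]
opening: 0.643
```

```bash
python3 -c "
from h import *
s=robot.state();print(s['ee_pos'],s['tcp_rot'],s['contact_force'])
for n in('top','scene'):
    s,im=shot(n);w=world(im);saucer(im,w,s);np.savez(n+'3.npz',w=w,p=im['pixels']);cv2.imwrite(f'pics/{n}3.png',im['pixels'][...,::-1])
s,im=shot('wrist')
im['camera_from_world']=np.linalg.inv(np.vstack([np.c_[Ro.from_euler('xyz',s['tcp_rot']).as_matrix(),s['ee_pos']],[0,0,0,1]])@np.array(im['tool_from_camera']))
w=world(im);np.savez('w3.npz',w=w,p=im['pixels']);
try: saucer(im,w,s)
except Exception as e:print(e)
a=cv2.resize(cv2.imread('pics/top3.png')[170:300,230:410],None,fx=2.2,fy=2.2);b=cv2.resize(cv2.imread('pics/scene3.png')[200:340,210:410],None,fx=2,fy=2)
h=max(a.shape[0],b.shape[0]);P=lambda i:cv2.copyMakeBorder(i,0,h-i.shape[0],0,0,0)
cv2.imwrite('pics/c3.png',np.hstack([P(a),P(b)]))
"
```

```text
[516.20263773 323.60363018 130.30980641] [-3.13921942e+00  1.77879060e-03  1.73782099e+00] [ 0.25737365  0.40531367 -1.11182267]
saucer 141 [545.3891609  152.87337426] err along x',y' -0.6136038117149846 2.000577448355417
saucer 300 [547.51887691 154.72422592] err along x',y' 1.9228275594395587 3.2366429901461924
saucer 465 [546.49119004 154.57042202] err along x',y' 0.8903744672024596 3.354271892544859
```

View pics/c3.png

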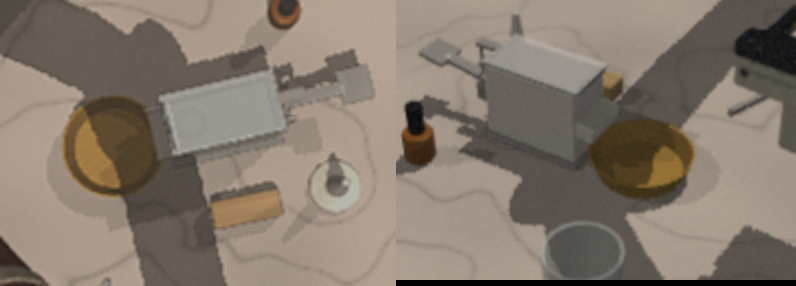

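The saucer (left (112,145), right (640,157)) stands under the spout, centred to about 1 mm and roughly 3 mm too far out. I'll check that against the dispenser's own spout, wall and sides.

```bash
python3 -c "
from h import *
for n in('top3','scene3','w3'):
    d=np.load(n+'.npz');w=d['w'].reshape(-1,3);hsv=cv2.cvtColor(d['p'],cv2.COLOR_RGB2HSV).reshape(-1,3)
    q=w[:,:2]-O;x=q@[np.cos(TH),np.sin(TH)];y=q@[-np.sin(TH),np.cos(TH)];z=w[:,2]
    near=(abs(x)<60)&(hsv[:,1]<90)
    for nm,m in(('lip z33-52',near&(z>35)&(z<52)&(y>50)&(y<95)),('lid z91-101',near&(z>91)&(z<101)&(abs(y)<80)),('body z70-88,y>30',near&(z>70)&(z<88)&(y>30)&(y<80))):
        if m.sum()>15:print(n,nm,m.sum(),'x pct',np.round(np.percentile(x[m],[2,50,98]),1),'y pct',np.round(np.percentile(y[m],[2,50,95,98]),1))
"
```

```text
top3 lip z33-52 150 x pct [-27.4   0.3  23.9] y pct [59.7 67.3 74.6 75.1]
top3 lid z91-101 1565 x pct [-29.9  -0.3  29.6] y pct [-67.6  -1.1  54.2  57.8]
scene3 lip z33-52 269 x pct [-24.8   0.1  30.4] y pct [50.7 63.3 73.8 74.4]
scene3 lid z91-101 1084 x pct [-29.2   3.6  31.7] y pct [-69.3   1.6  56.2  58.5]
scene3 body z70-88,y>30 163 x pct [-27.5  24.7  31.9] y pct [31.8 53.  54.6 55.1]
```

```bash
python3 -c "
from h import *
delta([537.4,203.4,12],1.738)"
```

```text
shift [-121.8    1.5  117.8] turn [-0.004  0.002 -0.   ]
```

apply_moves:
  moves: [-20, 1, 40, 0, 0, 0, -40, 1, 80, 0, 0, 0, -60, 1, 118, 0, 0, 0, -85, 1, 118, 0, 0, 0, -105, 1, 118, 0, 0, 0, -114, 1, 118, 0, 0, 0, -117, 1, 118, 0, 0, 0, -119, 1, 118, 0, 0, 0, -120, 1, 118, 0, 0, 0, -121, 1, 118, 0, 0, 0, -122, 1, 118, 0, 0, 0, -122, 1, 118, 0, 0, 0]

```text
time_s: 10.2
ee_pos: [538.0, 205.4, 13.9]
tcp_rot: [3.141, -0.001, 1.739]
contact_force: [0.2, 1.7, 0.2]
opening: 0.644
```

apply_moves:
  moves: [0, 0, 0, 0, 0, 0, 0, 0, 0, 0, 0, 0, 10, 0, 0, 0, 0, 0, 30, 0, 0, 0, 0, 0, 60, 0, 0, 0, 0, 0, 90, 0, 0, 0, 0, 0, 110, 0, -30, 0, 0, 0, 110, 0, -70, 0, 0, 0, 110, 0, -120, 0, 0, 0, 110, 0, -170, 0, 0, 0, 110, 0, -190, 0, 0, 0, 110, 0, -190, 0, 0, 0]

```text
time_s: 11.4
ee_pos: [521.8, 314.6, 207.9]
tcp_rot: [3.134, -0.003, 1.738]
contact_force: [0.2, 0.1, 0.6]
opening: 0.651
```

```bash
python3 -c "
from h import *
s=robot.state();print(s['ee_pos'],s['tcp_rot'],s['contact_force'])
for n in('top','scene'):
    s,im=shot(n);w=world(im);saucer(im,w,s)
pad=O-140*np.array([-np.sin(TH),np.cos(TH)]);print(pad)
delta([700,120,230],1.83);delta([*pad,230],1.833)
"
```

```text
[521.77792658 314.58647484 207.86949719] [ 3.13350278e+00 -3.02381522e-03  1.73783318e+00] [0.20840297 0.11535599 0.59299184]
saucer 148 [545.89303022 151.63544294] err along x',y' -0.4475696796109515 0.6743833064497017
saucer 293 [547.87529984 153.81469912] err along x',y' 2.0315080641293264 2.265836702231814
[612.2617943  -94.22234384]
shift [-219.8  145.8  -26.7] turn [-0.001  0.001 -0.092]
shift [-416.4   23.6  -26.4] turn [-0.001  0.001 -0.095]
```

Saucer error is now about 1–2 mm. Next, over to the lever pad with the fingers shut.

apply_moves:
  moves: [-416, 24, -26, 0, 0, -0.095, -416, 24, -26, 0, 0, -0.095, -416, 24, -26, 0, 0, -0.095, -416, 24, -26, 0, 0, -0.095, -416, 24, -26, 0, 0, -0.095, -416, 24, -26, 0, 0, -0.095, -416, 24, -26, 0, 0, -0.095, -416, 24, -26, 0, 0, -0.095, -416, 24, -26, 0, 0, -0.095, -416, 24, -26, 0, 0, -0.095, -416, 24, -26, 0, 0, -0.095, -416, 24, -26, 0, 0, -0.095]
  grip: 0
  newtons: 15

```text
time_s: 12.7
ee_pos: [612.3, -89.4, 229.1]
tcp_rot: [-3.141, -0.003, 1.838]
contact_force: [-1.0, 1.0, 0.6]
opening: 0.007
```

```bash
python3 -c "
from h import *
s=robot.state();print(s['ee_pos'],s['tcp_rot'],s['contact_force'],s['opening'])
delta([612.3,-94.5,90],1.833)
s,im=shot('wrist');cv2.imwrite('pics/w4.png',im['pixels'][...,::-1])
im['camera_from_world']=np.linalg.inv(np.vstack([np.c_[Ro.from_euler('xyz',s['tcp_rot']).as_matrix(),s['ee_pos']],[0,0,0,1]])@np.array(im['tool_from_camera']))
w=world(im).reshape(-1,3);q=w[:,:2]-O;x=q@[np.cos(TH),np.sin(TH)];y=q@[-np.sin(TH),np.cos(TH)];m=(w[:,2]>50)&(w[:,2]<76)&(abs(x)<30)&(y<-118)&(y>-170)
print(m.sum(),[np.percentile(a[m],[2,50,98]) for a in(x,y,w[:,2])])
"
```

```text
[612.30834763 -89.44638123 229.09536868] [-3.14077061e+00 -2.74834889e-03  1.83814263e+00] [-1.04815447  0.95747573  0.59061446] 0.0072148385560757726
shift [ -5.3  -1.2 139.1] turn [-0.001 -0.003  0.005]
1364 [array([-16.13845122,   1.35925243,  18.0988064 ]), array([-156.63294314, -139.05016238, -119.3585023 ]), array([60.46597021, 64.33914376, 67.87673973])]
```

The wrist view puts the pad centre at x'≈1, y'≈-139 and z≈64 mm, as given. Descending.

apply_moves:
  moves: [-5, -1, 40, 0, 0, 0.005, -5, -1, 80, 0, 0, 0.005, -5, -1, 115, 0, 0, 0.005, -5, -1, 135, 0, 0, 0.005, -5, -1, 147, 0, 0, 0.005, -5, -1, 153, 0, 0, 0.005, -5, -1, 157, 0, 0, 0.005, -5, -1, 157, 0, 0, 0.005, -5, -1, 157, 0, 0, 0.005]

```text
time_s: 13.65
ee_pos: [614.0, -98.4, 73.7]
tcp_rot: [3.14, 0.001, 1.828]
contact_force: [-0.2, 0.1, 0.3]
opening: 0.001
```

apply_moves:
  moves: [0, 0, 2, 0, 0, 0, 0, 0, 4, 0, 0, 0, 0, 0, 6, 0, 0, 0, 0, 0, 8, 0, 0, 0, 0, 0, 10, 0, 0, 0, 0, 0, 12, 0, 0, 0, 0, 0, 12, 0, 0, 0]

```text
time_s: 14.35
ee_pos: [613.6, -99.3, 60.7]
tcp_rot: [3.141, 0.001, 1.827]
contact_force: [0.0, -2.2, 2.3]
opening: 0.006
```

```bash
python3 -c "
from h import *
s=robot.state();print(s['ee_pos'],s['tcp_rot'],s['contact_force'])
delta([612.3,-94.5,39],1.833)"
```

```text
[613.55475754 -99.34529252  60.65871601] [3.14105461e+00 1.09552005e-03 1.82714744e+00] [ 0.01150583 -2.18161484  2.30609199]
shift [ 5.   0.  21.7] turn [ 0.001  0.001 -0.006]
```

apply_moves:
  moves: [0, 0, 2, 0, 0, 0, 0, 0, 4, 0, 0, 0, 0, 0, 6, 0, 0, 0, 0, 0, 8, 0, 0, 0, 0, 0, 10, 0, 0, 0, 0, 0, 12, 0, 0, 0, 0, 0, 14, 0, 0, 0, 0, 0, 16, 0, 0, 0, 0, 0, 18, 0, 0, 0, 0, 0, 19, 0, 0, 0, 0, 0, 20, 0, 0, 0, 0, 0, 20, 0, 0, 0]

```text
time_s: 15.55
ee_pos: [613.4, -98.3, 40.6]
tcp_rot: [3.141, -0.0, 1.828]
contact_force: [2.2, -3.8, 3.4]
opening: 0.002
```

Force is still only spring-level, so I continue in small steps to the stop.

apply_moves:
  moves: [0, 0, 1, 0, 0, 0, 0, 0, 2, 0, 0, 0, 0, 0, 3, 0, 0, 0, 0, 0, 3, 0, 0, 0]

```text
time_s: 15.95
ee_pos: [613.4, -98.1, 38.4]
tcp_rot: [3.141, -0.0, 1.828]
contact_force: [0.4, -3.0, 7.3]
opening: 0.003
```

```bash
python3 -c "
from h import *
s=robot.state();print(s['ee_pos'],s['contact_force'])
s,im=shot('scene');cv2.imwrite('pics/s5.png',cv2.resize(im['pixels'][150:350,190:430,::-1],None,fx=3,fy=3))
"
```

```text
[613.40655782 -98.06221236  38.41954015] [ 0.38766343 -2.95977679  7.31169593]
```

View pics/s5.png

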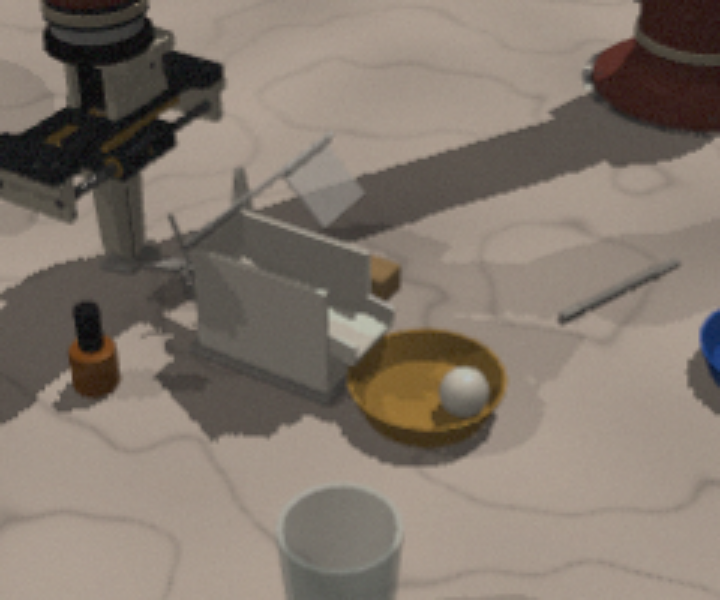

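The lid is open and the ball is in the saucer (465,392); the fingers are on the pad (125,265). The force has risen to 7 N. I'll press 2 mm more to make sure it's on the stop, and hold.

apply_moves:
  moves: [0, 0, 1, 0, 0, 0, 0, 0, 2, 0, 0, 0, 0, 0, 2, 0, 0, 0, 0, 0, 2, 0, 0, 0, 0, 0, 2, 0, 0, 0, 0, 0, 2, 0, 0, 0]

```text
time_s: 16.6
ee_pos: [613.5, -98.0, 37.9]
tcp_rot: [3.141, 0.0, 1.828]
contact_force: [-1.5, -2.0, 14.9]
opening: 0.006
```

It's on the stop: force 15 N and z no longer sinking. Now easing up at about 15 mm/s.

apply_moves:
  moves: [0, 0, -1, 0, 0, 0, 0, 0, -2, 0, 0, 0, 0, 0, -3, 0, 0, 0, 0, 0, -4, 0, 0, 0, 0, 0, -5.5, 0, 0, 0, 0, 0, -7, 0, 0, 0, 0, 0, -8.5, 0, 0, 0, 0, 0, -10, 0, 0, 0, 0, 0, -11.5, 0, 0, 0, 0, 0, -13, 0, 0, 0, 0, 0, -14.5, 0, 0, 0, 0, 0, -16, 0, 0, 0]

```text
time_s: 17.8
ee_pos: [613.0, -98.2, 51.8]
tcp_rot: [-3.141, -0.001, 1.828]
contact_force: [2.2, -1.3, 3.4]
opening: 0.004
```

apply_moves:
  moves: [0, 0, -1.5, 0, 0, 0, 0, 0, -3, 0, 0, 0, 0, 0, -4.5, 0, 0, 0, 0, 0, -6, 0, 0, 0, 0, 0, -7, 0, 0, 0, 0, 0, -8, 0, 0, 0, 0, 0, -9, 0, 0, 0, 0, 0, -10, 0, 0, 0, 0, 0, -11, 0, 0, 0, 0, 0, -12, 0, 0, 0, 0, 0, -13, 0, 0, 0, 0, 0, -14, 0, 0, 0]

```text
time_s: 19.0
ee_pos: [612.7, -98.0, 65.5]
tcp_rot: [-3.141, -0.001, 1.828]
contact_force: [-0.2, 2.0, 1.5]
opening: 0.005
```

apply_moves:
  moves: [0, 0, -1, 0, 0, 0, 0, 0, -2, 0, 0, 0, 0, 0, -3, 0, 0, 0, 0, 0, -4, 0, 0, 0, 0, 0, -5, 0, 0, 0, 0, 0, -6, 0, 0, 0, 0, 0, -7, 0, 0, 0, 0, 0, -8, 0, 0, 0, 0, 0, -9, 0, 0, 0, 0, 0, -10, 0, 0, 0, 0, 0, -10, 0, 0, 0]

```text
time_s: 20.1
ee_pos: [613.3, -98.5, 75.8]
tcp_rot: [3.141, 0.0, 1.828]
contact_force: [0.4, 0.1, 0.5]
opening: 0.003
```

Clear of the pad. I'll retreat upward and check.

apply_moves:
  moves: [0, 0, -20, 0, 0, 0, 0, 0, -50, 0, 0, 0, 0, 0, -90, 0, 0, 0, 0, 0, -130, 0, 0, 0, 0, 0, -150, 0, 0, 0, 100, 0, 0, 0, 0, 0]

```text
time_s: 20.7
ee_pos: [614.0, -76.3, 192.9]
tcp_rot: [3.121, 0.01, 1.819]
contact_force: [2.2, 0.2, -1.3]
opening: 0.003
```

```bash
python3 -c "
from h import *
s=robot.state();print(s['ee_pos'],s['contact_force'])
for n in('top','scene'):
    s,im=shot(n);w=world(im);saucer(im,w,s);np.savez(n+'6.npz',w=w,p=im['pixels'])
    W=w.reshape(-1,3);q=W[:,:2]-O;x=q@[np.cos(TH),np.sin(TH)];y=q@[-np.sin(TH),np.cos(TH)]
    m=(abs(x)<25)&(y>25)&(y<52)&(W[:,2]>60);print('lid z front',np.percentile(W[m,2],[5,50,95]))
    m=(abs(x)<14)&(y<-128)&(y>-152)&(W[:,2]>30)&(W[:,2]<90);print('pad z',m.sum(),np.median(W[m,2]) if m.any() else '')
cv2.imwrite('pics/s6.png',cv2.resize(im['pixels'][150:350,190:430,::-1],None,fx=3,fy=3))
"
```

```text
[613.98525477 -76.27997669 192.86503251] [ 2.17522471  0.17759262 -1.28768284]
saucer 171 [545.6057605  151.82971261] err along x',y' -0.6747176664025062 0.9364298427876782
lid z front [93.02279678 95.98507183 99.40354964]
pad z 27 63.66508858263501
saucer 289 [547.94060125 153.54978389] err along x',y' 2.025964553310558 1.9930480913294923
lid z front [94.99629557 96.33162546 97.89594249]
pad z 86 64.65536148173425
```

View pics/s6.png

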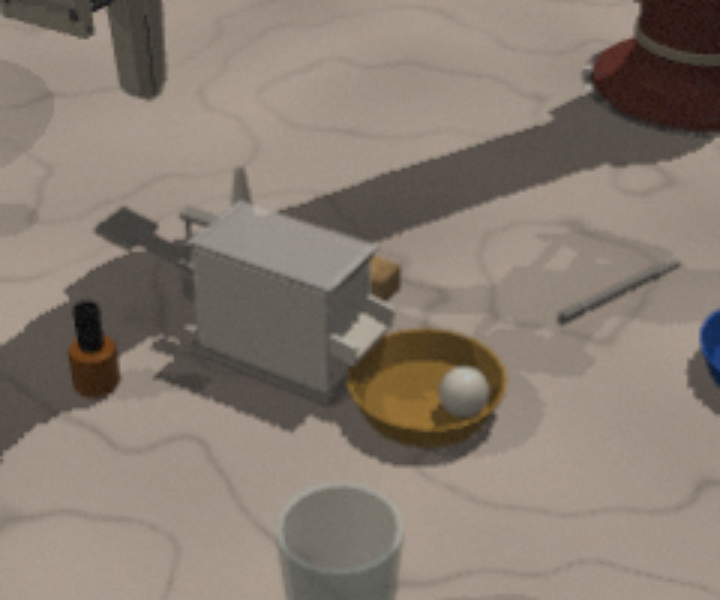

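The lid is shut at 96 mm, the pad is back at 64 mm, and the ball is in the saucer at (465,392). I'll let the arm settle, then hand in.

apply_moves:
  moves: [0, 0, 0, 0, 0, 0, 0, 0, 0, 0, 0, 0, 0, 0, 0, 0, 0, 0, 0, 0, 0, 0, 0, 0]

```text
time_s: 21.2
ee_pos: [606.8, -72.5, 184.7]
tcp_rot: [3.14, 0.001, 1.827]
contact_force: [0.1, -0.8, 0.4]
opening: 0.002
```

```bash
python3 -c "
from h import *
s=robot.state();print(s['ee_pos'],s['contact_force'],abs(s['joint_vel']).max(),robot.close_job())"
```

```text
the job is handed in; nothing more can be done
[606.80219629 -72.45156178 184.67659856] [ 0.05751547 -0.78796717  0.3619862 ] 0.008249867041897167 None
```

The job is done and handed in at about 21 s of the 64 s allowed. I pushed the small brass saucer under the spout with the fingers spread and never lifted it. I then pressed the lever to its stop, where the force reached about 15 N. The soap ball rolled into the saucer, and I eased the lever back up at about 10–15 mm/s.

**Last checks:**
- **Saucer:** it stands within about 1–3 mm of its place. The two cameras disagree slightly: the top view puts it 0.7 mm off sideways and 0.9 mm out, the scene view 2.0 mm on both.
- **Lid and lever:** the lid top is back at 96 mm and the pad at 64 mm, so the lid is fully shut.
- **Ball:** it lies in the saucer.
- **Other things:** in the last picture the bystanders in view look unmoved. I did not re-measure them, and the cream jar was out of that view.
- **Robot:** it ended at rest, clear of everything.

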